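# Lock the crimping press with its pin and spring clip

### The job

Lock the bench press for the night: swing its raised lever fully down so that the lever's hole lines up with the holes in the two cheeks, and push the locking pin through all three from either side until its flange is flush against the cheek. Then push the open spring clip sideways (straight down) onto the groove at the pin's far end until it snaps home, let go, and leave the two tin cans and the tape roll where they stand.

Things in the scene. Friction and masses are not known exactly. Their poses are not given: they have to be found in the camera images.
- lever (a joint): Hinge of the press's lever, rad. 0 = fully down on its stop, level, its hole in line with the cheeks' holes; positive = free end raised. Starts at 0.3 to 0.6 and stays where it is left (friction about 0.7 N m). The pivot axis is parallel to press_hole's y, 90 mm from press_hole along its +x, at the same height. The lever between the cheeks is steel, 36 mm high and 18 mm thick.
- press_hole (a point): Grey bench press, fixed: two upright steel cheeks with a lever between. Point on their common hole axis, midway between them, 75 mm above the table. y = hole axis, z up, -x runs along the lowered lever to its free end. Cheeks: faces at y = +-11 and +-20 mm, 44 mm long in x, tops 16 mm above (pivot cheeks 20 mm). Holes 19.5 mm across. Base x -110 to 150, y +-50 mm, 12 mm high.
- lever_grip (a point): Point on top of the lever's round black grip, 145 mm from the pivot and 14 mm above the lever's mid line; it moves with the lever. The grip is 28 mm in diameter and runs from 133 to 195 mm from the pivot; the steel part is 36 mm high and 18 mm thick. Press it down from above.
- pin_grip (a point): Centre of the black handle of the loose steel locking pin (200 g, lying level in a plywood rack, axis 40 mm above the table). x axis = pin axis, towards the nose. Handle: 22 mm diameter, 38 mm long, free of the rack on all sides. The pin reaches 19 mm behind this point and 91 mm ahead.
- pin_mid (a point): Point on the pin's axis 43 mm ahead of pin_grip, which lies at press_hole when the pin is home (either way round). Along x from this point: flange 30 mm diameter from -24 to -20, shank 18 mm diameter from -20 to 23, groove 12 mm diameter from 23 to 35, collar 18 mm diameter from 35 to 40, taper to a 10 mm nose at 48.
- pin_groove (a point): Middle of the pin's groove, on the axis, 29 mm ahead of pin_mid; the groove is 12 mm wide and 12 mm in diameter. x = pin axis.
- clip_tab (a point): Centre of the upright black grip tab of the loose open spring clip (about 50 g): 10 mm along x, 14 along y, 34 high. Below it a steel plate 14 x 36 x 5 mm (x, y, z) by which the clip hangs, mouth down, on the two rails of a plywood rack (rail tops 40 mm, this point 62 mm above the table). x = direction of the pin when fitted, z up.
- clip_seat (a point): Point 34 mm below clip_tab, between the clip's two sprung legs, where the groove's axis lies when snapped home. Legs 8 mm thick along x, reaching 15 mm below this point; rounded lips 6 mm below it leave a flared mouth 7.6 mm wide that springs open over the 12 mm groove under about 5 to 15 N of push along the clip's -z. A stop 6.5 mm above this point meets the groove.
- can_a: Empty steel tin can, 75 mm diameter, 100 mm high; origin under its centre. To be left alone.
- can_b: Empty brass-coloured tin can, 84 mm diameter, 85 mm high; origin under its centre. To be left alone.
- tape_roll: Roll of tape lying flat, 90 mm diameter, 45 mm high; origin under its centre. To be left alone.
There are look-alikes about, which are no part of the job. What is shaped like the part that bears clip_tab but turquoise is not meant. Leave any red look-alike of the part that bears pin_grip alone.

How it is judged:
On the way, in this order (a step that is already met when the one before it is completed fails the run):
1. the lever is fully down, its hole in line with the cheeks' holes (value of joint lever below 0.03 rad), for 0.2 s.
2. the pin is home through both cheeks and the lever (value of joint lever below 0.03 rad and distance between pin_mid and press_hole below 0.004 m and angle between the x axis of pin_mid and the y axis of press_hole, either way round below 0.1 rad), for 0.2 s.
3. the clip has snapped onto the groove (distance between pin_mid and press_hole below 0.004 m and angle between the x axis of pin_mid and the y axis of press_hole, either way round below 0.1 rad and distance between clip_seat and pin_groove below 0.004 m and angle between the x axis of clip_seat and the x axis of pin_groove, either way round below 0.2 rad), for 0.2 s.
At the end, for the whole second after the job is handed in: The lever is down (within 0.03 rad), the pin's mid point is within 4 mm of the middle of the holes and in line within 0.1 rad, the clip's seat is within 4 mm of the groove's middle and in line within 0.2 rad, and the cans and the tape roll are within 30 mm of where they stood (all of step 3 and value of joint lever below 0.03 rad and distance of each of can_a, can_b, tape_roll from where it was at the start of the episode below 0.03 m); the robot touches nothing.
It fails at once if a can or the tape roll is pushed more than 30 mm or tipped (distance of any of can_a, can_b, tape_roll from where it was at the start of the episode above 0.03 m or angle between any of can_a, can_b, tape_roll's own z axis and vertical above 0.3 rad).
It also fails if it takes over 64 s, if anything falls off the work surface, if the arm or the gripper's body presses on something with over 40 N, if the wrist force passes 120 N, or if a joint passes its speed limit or range.

### The arm

A 7-joint arm with a two-finger parallel gripper is mounted at the origin on the work surface. World frame = base frame: x ahead of the robot, y to its left, z up, the work surface at z = 0. Lengths are in m, angles in rad, forces in N, time in s.
With the tool pointing down it reaches from about 0.425 to 0.95 m from the base axis. Payload 4.7 kg.
Tool frame: the origin (TCP) lies on the centre line of the jaws, within the pads' length; the fingertips stand robot.nose_length ahead of it and the grasp point (between the pads) lies 8 mm behind it (robot.nose_length is the distance from the TCP to the fingertips, in m); z points along the fingers, y is the line along which they close (so a half turn about z gives the same grasp; the last joint's range is limited). The gripper opens to 85 mm and grips with 20 to 120 N. Pads are 22 mm wide; open, the fingers measure 114 mm over their backs; the gripper's body (76 mm by 85 mm) begins 54 mm behind the grasp point. The pads swing forward as they close: fully open they stand 13 mm farther back than shut.
Start: joints at [-1.13, 0.469, -0.049, 1.532, 0.024, 1.141, -0.082], TCP at [0.306, 0.602, 0.242] pointing down, gripper open.
Joint ranges: [-2.59, 2.59], [-0.33, 1.99], [-1.39, 1.29], [0.1, 2.45], [-1.04, 4.18], [0.21, 1.99], [-2.66, 2.66]. Speed limits (rad/s): [2.57, 2.57, 3.14, 3.14, 3.14, 3.14, 3.14].

### API

Orientations are given as [roll, pitch, yaw] about the fixed x, y, z axes, in that order (R = Rz(yaw) Ry(pitch) Rx(roll)).
In Python, from plant import robot gives the robot as it stands. Calls block until the motion is done:
- robot.goto(position, orientation): joint-space move of the TCP to a pose.
- robot.move_straight(position, vel=0.15, attitude=None, contact_N=None): straight line of the TCP; attitude=None keeps the orientation; vel is the mean speed in m/s. With contact_N (N) it stops when the force on the tool has changed by that much, and returns True; else False.
- robot.move_joints(angles): joint-space move.
- robot.grip(opening, strength=None): opening from 0.0 (shut) to 1.0 (fully open); strength is the grip in N (None keeps the last); returns when the fingers have stopped.
- robot.sleep(seconds).
- robot.inverse_kinematics(position, orientation): joint angles nearest the present ones, or None.
- robot.sense(): the state.
- robot.grab_frame(name): name is "scene" or "side" or "wrist"; returns a dict with "image" (480x640x3 uint8, red, green, blue), "range_z" (480x640 float32, m along the optical axis (not along the pixel's ray), 0 where there is no reading), "fx", "fy", "cx", "cy" (pixels), "R" (3x3) and "t" (3): a world point X has camera coordinates R X + t. Camera axes: x right, y down, z forward; pixel columns grow to the right and rows downward; lengths in m; the calibration is good to about 2 mm. A picture is of the moment at which its call begins.
A pose or a line that the arm cannot do raises robot.IKError and nothing moves.
- robot.close_job(): hands the job in; it is judged then, once.
The state is a dict: "t": time; "joint_pos": joint angles; "joint_velocities": joint speeds; "effort": joint torques, N m; "tcp_pos": TCP position; "tcp_rot": TCP orientation; "wrist_force": force on the tool from outside, world axes, zero at the start; "torque": the same for the moment, N m; "opening": opening from 0.0 (shut) to 1.0 (fully open); "gripper_force": force on a finger pad.
Only numpy, scipy, OpenCV 4.12 (cv2) and the standard library are available. Lean on these libraries where they do the work, as an engineer would, in place of code of your own. Each camera call takes 0.05 s, during which the arm holds its last target. There are 200 camera calls.

## Working session

There is one attempt and no reset: what is moved stays moved. The work goes in short steps, each a Python script; the robot and the scene stay as the last script left them, time stands still between calls to the robot, and variables do not carry over. Pictures are saved under pics/ and viewed, at most 10 in all, crops included, and the job is handed in when it is done.

```bash
ls; mkdir -p pics; python3 - <<'E'
from plant import robot
import cv2,pickle
print(robot.nose_length, robot.sense()['t'])
for n in ("scene","side"):
    f=robot.grab_frame(n); pickle.dump(f,open(f'{n}0.pkl','wb'))
    cv2.imwrite(f'pics/{n}0.png',f['image'][:,:,::-1]); print(n,f['R'],f['t'],f['fx'],f['cx'])
E
```

```text
pics
0.011 0.0
scene [[-0.58068214  0.81410299 -0.0066761 ]
 [ 0.49710262  0.34805459 -0.79482513]
 [-0.64474587 -0.46485947 -0.60680181]] [ 0.31340854 -0.22385611  1.28030959] 441.2691718533331 312.2177169802397
side [[-0.98476472 -0.17295725 -0.01800651]
 [-0.11267836  0.71354608 -0.69148794]
 [ 0.13244633 -0.67892399 -0.72216355]] [0.53453872 0.09568581 0.90351704] 460.2192012773405 327.44001695441506
```

View pics/scene0.png

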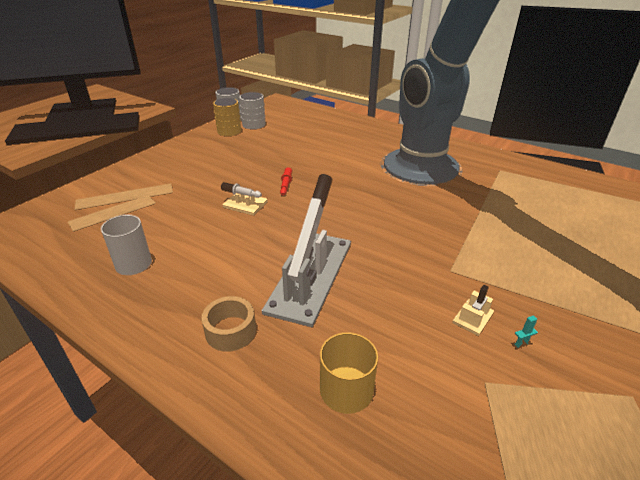

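View pics/side0.png

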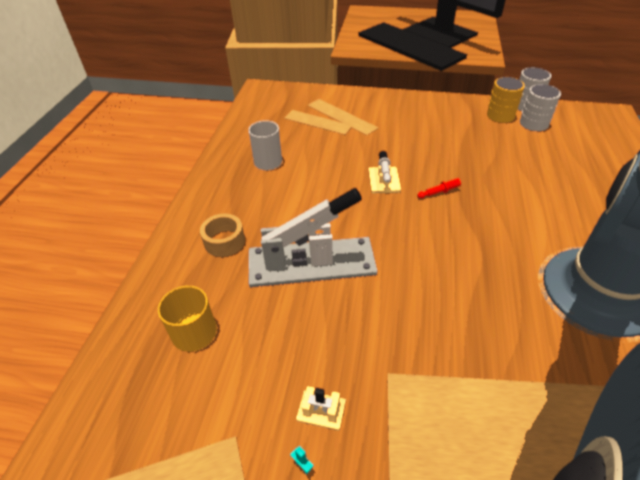

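Scene shows the press at centre (base corners about (265,312), (312,322), (350,240)), the pin handle at (228,187) with its nose to the right at (258,195), the clip tab at (483,293), and the red and turquoise decoys. Side shows the pin handle at (383,156), nose (387,188), and the clip tab at (320,395).

```bash
cat > h.py <<'E'
import numpy as np,cv2,pickle
def ray(f,u,v):
    d=f['R'].T@np.array([(u-f['cx'])/f['fx'],(v-f['cy'])/f['fy'],1.]); return -f['R'].T@f['t'],d
def onplane(f,u,v,z):
    o,d=ray(f,u,v); return o+d*(z-o[2])/d[2]
def depthpt(f,u,v):
    o,d=ray(f,u,v); return o+d*f['range_z'][int(v),int(u)]
def tri(f,a,g,b):
    o1,d1=ray(f,*a);o2,d2=ray(g,*b)
    s=np.linalg.lstsq(np.c_[d1,-d2],o2-o1,rcond=None)[0]
    p,q=o1+d1*s[0],o2+d2*s[1]; return (p+q)/2,np.linalg.norm(p-q)
def proj(f,X):
    c=f['R']@X+f['t']; return np.array([f['fx']*c[0]/c[2]+f['cx'],f['fy']*c[1]/c[2]+f['cy']])
E
python3 - <<'E'
from h import *
np.set_printoptions(precision=4,suppress=True)
s=pickle.load(open('scene0.pkl','rb'));d=pickle.load(open('side0.pkl','rb'))
for n,a,b in [('pin handle',(227,187),(383,156)),('pin nose',(259,195),(388,190)),('clip tab',(483,293),(320,396)),('lever grip end',(323,181),(354,196)),('canA',(130,225),(265,130)),('canB',(348,345),(186,298)),('tape',(229,308),(222,225))]:
    print(n,tri(s,a,d,b),depthpt(s,*a),depthpt(d,*b))
for n,a in [('c1',(265,312)),('c2',(312,322)),('c3',(350,240)),('c4',(327,235))]: print(n,depthpt(s,*a),onplane(s,*a,0.012))
for n,a in [('c1',(250,284)),('c2',(248,252)),('c3',(377,269)),('c4',(371,238))]: print(n,depthpt(d,*a),onplane(d,*a,0.012))
E
```

```text
pin handle (array([ 0.4575, -0.3229,  0.0398]), np.float64(0.003215658508735026)) [ 0.4668 -0.3116  0.0464] [ 0.4569 -0.3109  0.0503]
pin nose (array([ 0.4343, -0.23  ,  0.0247]), np.float64(0.021170369799916156)) [ 0.445  -0.2262  0.042 ] [ 0.4349 -0.2349  0.0069]
clip tab (array([0.4948, 0.3332, 0.063 ]), np.float64(0.0011195221106782198)) [0.5025 0.3347 0.0693] [0.4938 0.3363 0.071 ]
lever grip end (array([ 0.4912, -0.0074,  0.1729]), np.float64(0.00020865551681078926)) [0.5042 0.0015 0.1817] [0.4897 0.0058 0.1843]
canA (array([ 0.7484, -0.2948,  0.1038]), np.float64(0.006679191450297386)) [ 0.7289 -0.3305  0.0746] [ 0.7662 -0.3473  0.0728]
canB (array([0.7504, 0.2136, 0.0953]), np.float64(0.002939093138485609)) [0.7243 0.2003 0.0584] [0.7729 0.1832 0.0526]
tape (array([ 0.7702, -0.0103,  0.0537]), np.float64(8.747885467050159e-05)) [ 0.7504 -0.0345  0.0227] [ 0.788  -0.043   0.0197]
c1 [0.7114 0.0163 0.0096] [0.7131 0.018  0.012 ]
c2 [0.6828 0.1017 0.011 ] [0.6835 0.1022 0.012 ]
c3 [0.4249 0.0228 0.0003] [0.4384 0.0305 0.012 ]
c4 [ 0.4365 -0.0319 -0.0018] [ 0.4521 -0.0216  0.012 ]
c1 [0.6814 0.1016 0.0108] [0.681  0.1026 0.012 ]
c2 [0.7146 0.0104 0.0011] [0.7101 0.0198 0.012 ]
c3 [0.4363 0.0142 0.0008] [0.436  0.0238 0.012 ]
c4 [ 0.4581 -0.0706  0.0031] [ 0.4576 -0.0619  0.012 ]
```

```bash
python3 - <<'E'
from h import *
from plant import robot
np.set_printoptions(precision=4,suppress=True)
print(robot.sense()['tcp_rot'])
robot.grip(0.0,60)
for n,p in [('clip',(0.47,0.333,0.26)),('press',(0.52,0.01,0.36)),('pin',(0.45,-0.28,0.26))]:
    robot.goto(p,[np.pi,0,0])
    f=robot.grab_frame('wrist'); pickle.dump(f,open(f'w_{n}.pkl','wb'))
    s=robot.sense(); print(n,s['t'],s['tcp_rot'],s['joint_pos'],-f['R'].T@f['t'],f['R'][2])
    globals()[n]=f
im=np.hstack([cv2.resize(x['image'],(400,300)) for x in (clip,press)])
cv2.imwrite('pics/w1.png',np.vstack([im,np.hstack([cv2.resize(pin['image'],(400,300)),im[:, :400]*0])])[:,:,::-1])
E
```

```text
[-3.1398  0.      2.6718]
clip 2.65 [-3.1414  0.0003  0.0019] [-1.1385  0.318   0.5713  1.7792 -0.1912  1.0999 -2.0716] [0.5424 0.334  0.3915] [-0.2859  0.0004 -0.9583]
press 3.9917 [3.1414 0.0012 0.0034] [-0.8138  0.1421  0.8127  1.7644 -0.1074  1.2818 -1.5427] [0.5929 0.0123 0.4909] [-0.2866 -0.0001 -0.958 ]
pin 5.2417 [-3.1412 -0.0006  0.0033] [-0.3699  0.3373  1.0744  1.8949 -0.3327  1.104  -0.7335] [ 0.524  -0.2784  0.3916] [-0.2854  0.0003 -0.9584]
```

View pics/w1.png

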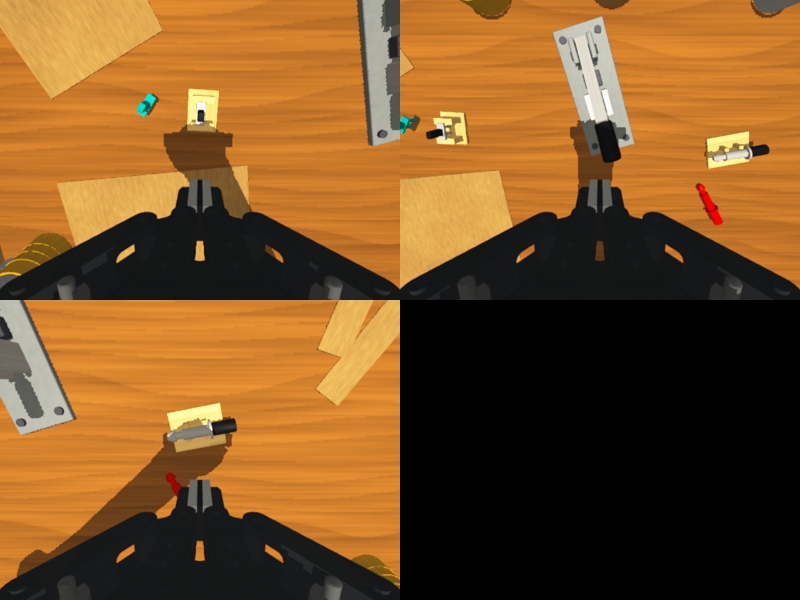

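Wrist mosaic (scale 0.625): the clip tab is at (200,115) in the first, the press base runs (555,32)–(633,145) in the second, and the pin handle is at (222,427) pointing left in the third. I'll crop for detail.

```bash
python3 - <<'E'
from h import *
L=lambda n:pickle.load(open(f'w_{n}.pkl','rb'))['image']
a=cv2.resize(L('clip')[125:225,265:385],(480,400),interpolation=cv2.INTER_CUBIC)   # x4 off 265,125
b=cv2.resize(L('pin')[150:250,250:400],(480,320),interpolation=cv2.INTER_CUBIC)  # 3.2
c=cv2.resize(L('press')[10:260,230:400],(320,470),interpolation=cv2.INTER_CUBIC)
o=np.zeros((600,800,3),np.uint8); o[:330,:400]=cv2.resize(a,(396,330)).shape and cv2.copyMakeBorder(cv2.resize(a,(396,330)),0,0,0,4,0)
o[335:335+265,:398]=cv2.resize(b,(398,265)); o[:588,400:800]=cv2.resize(c,(400,588))
cv2.imwrite('pics/crop.png',o[:,:,::-1])
E
```

```text
(no output)
```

View pics/crop.png

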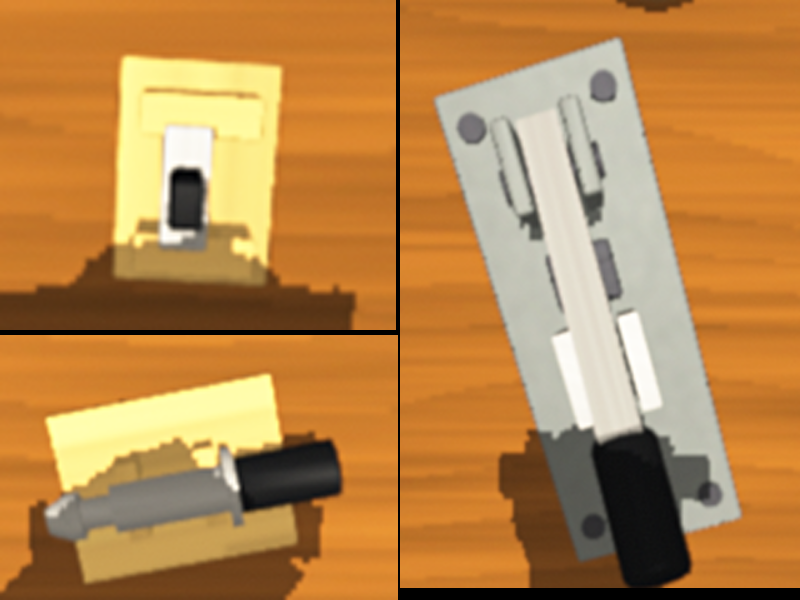

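```bash
python3 - <<'E'
from h import *
np.set_printoptions(precision=4,suppress=True)
c,p,w=[pickle.load(open(f'w_{n}.pkl','rb')) for n in('clip','pin','press')]
s=pickle.load(open('scene0.pkl','rb'));d=pickle.load(open('side0.pkl','rb'))
C=lambda x,y,z:onplane(c,265+x/3.3,125+y/3.3,z)
P=lambda x,y,z:onplane(p,250+x/2.653,150+(y-335)/2.653,z)
W=lambda x,y,z:onplane(w,230+(x-400)/2.353,10+y/2.352,z)
pl=np.array([C(*q,.045) for q in[(166,127),(214,128),(207,248),(160,247)]]);print('plate',pl[:,:2],pl.mean(0))
dy=pl[0]+pl[1]-pl[2]-pl[3];print('size',np.linalg.norm(dy)/2,np.linalg.norm(pl[0]-pl[1]),'yaw of plate long axis',np.degrees(np.arctan2(dy[1],dy[0])))
print('tab top',C(187,199,.079),'tri',tri(s,(483,293),c,(265+187/3.3,125+205/3.3)))
h0,h1,nose=P(339,467,.04),P(238,480,.04),P(47,518,.04)
ax=nose-h0;print('pin',h0,h1,nose,np.linalg.norm(ax),np.degrees(np.arctan2(ax[1],ax[0])))
g=h0+ax/np.linalg.norm(ax)*.019;print('grip',g, 'tri',tri(s,(227,187),p,(250+290/2.653,150+(474-335)/2.653)))
b=np.array([W(*q,.012) for q in[(436,97),(620,38),(741,517),(580,560)]]);print('base',b[:,:2])
ex=b[0]+b[1]-b[2]-b[3];print(np.linalg.norm(ex)/2,np.linalg.norm(b[0]-b[1]),np.degrees(np.arctan2(ex[1],ex[0])))
u=ex/np.linalg.norm(ex);print('hole from base',b.mean(0)-u*.020)
L=np.array([W(*q,.091) for q in[(553,336),(572,330),(594,425),(577,430),(618,316),(638,311),(662,405),(643,411)]])
print(L[:,:2],'hole from cheeks',L.mean(0)); print(np.degrees([np.arctan2(*(L[i]-L[j])[[1,0]]) for i,j in((0,3),(1,2),(4,7),(5,6))]))
E
```

```text
plate [[0.5141 0.338 ]
 [0.5138 0.3243]
 [0.4792 0.326 ]
 [0.4795 0.3398]] [0.4967 0.332  0.045 ]
size 0.03464614651569084 0.01370170436490943 yaw of plate long axis -2.941135516756859
tab top [0.4984 0.3322 0.079 ] tri (array([0.4942, 0.3328, 0.062 ]), np.float64(0.0015401564693846173))
pin [ 0.4605 -0.3357  0.04  ] [ 0.4556 -0.2983  0.04  ] [ 0.4409 -0.2267  0.04  ] 0.11071637117058464 100.2201050395753
grip [ 0.4572 -0.317   0.04  ] tri (array([ 0.459 , -0.3183,  0.0407]), np.float64(0.0026477659187845114))
base [[ 0.685   0.1014]
 [ 0.7119  0.008 ]
 [ 0.4642 -0.064 ]
 [ 0.4376  0.0301]]
0.25776735377068216 0.09724028032372063 16.144892497498994
hole from base [0.5554 0.0133 0.012 ]
[[ 0.571   0.0387]
 [ 0.5737  0.03  ]
 [ 0.5302  0.02  ]
 [ 0.5278  0.0281]
 [ 0.58    0.009 ]
 [ 0.5822 -0.0001]
 [ 0.5397 -0.0119]
 [ 0.5368 -0.003 ]] hole from cheeks [0.5552 0.0138 0.091 ]
[13.7899 12.8393 15.494  15.4445]
```

```bash
python3 - <<'E'
from h import *
from plant import robot
np.set_printoptions(precision=4,suppress=True)
H=np.array([.5553,.0135,.075]);a=np.radians(16.0);ex=np.array([np.cos(a),np.sin(a),0])
o=[np.pi,0,a]
q=H-.062*ex
robot.goto([*q[:2],.26],o)
print(robot.move_straight([*q[:2],.13],vel=.12,contact_N=25), robot.sense()['tcp_pos'],robot.sense()['wrist_force'])
print(robot.move_straight([*q[:2],.094],vel=.05,contact_N=22), robot.sense()['tcp_pos'],robot.sense()['wrist_force'])
robot.sleep(.25)
robot.move_straight([*(q-.05*ex)[:2],.22],vel=.25)
f=robot.grab_frame('wrist');pickle.dump(f,open('w_press2.pkl','wb'));cv2.imwrite('pics/press2.png',f['image'][:,:,::-1]);
f=robot.grab_frame('side');pickle.dump(f,open('side2.pkl','wb'))
print(robot.sense()['t'])
E
```

```text
False [ 0.4963 -0.0035  0.1304] [-0.0669  0.5654  0.4646]
True [ 0.4951 -0.0037  0.0998] [-3.6539  1.0924 12.9249]
9.175
```

View pics/press2.png

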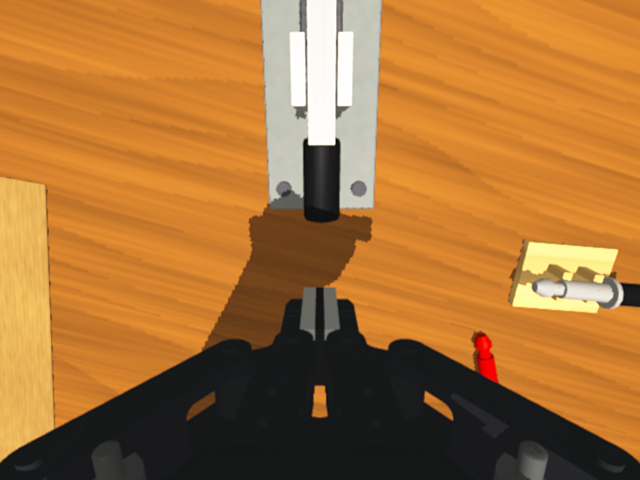

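Lever down: the tip stopped at z≈0.089 as expected. The picture shows the lever level between the cheek tops, left (290–305, 31–107) and right (338–352, 31–106).

```bash
python3 - <<'E'
from h import *
from plant import robot
np.set_printoptions(precision=4,suppress=True)
w=pickle.load(open('w_press2.pkl','rb'))
L=np.array([onplane(w,*q,.091) for q in[(290,31),(304.5,31),(305,107),(291,107),(338,31),(352.5,31),(352,106),(337.5,106)]])
print(L[:,:2],'hole',L.mean(0),[np.degrees(np.arctan2(*(L[i]-L[j])[[1,0]])) for i,j in((0,3),(1,2),(4,7),(5,6))])
a=np.radians(16);ey=np.array([-np.sin(a),np.cos(a),0]);H=np.array([.5553,.0135,.075])
pre=H-.131*ey; home=H-.043*ey; tab=np.array([.4965,.3325,.06]); 
for k,sg in(('+',0),('-',-np.pi)):
    for n,p,y in [('pick',(.458,-.3175,.0325),np.radians(100.2)),('pre',pre-[0,0,.008],a+np.pi/2),('home',home-[0,0,.008],a+np.pi/2),('tab',tab,np.radians(87)),('clip',H+.029*ey+[0,0,.032],a+np.pi/2)]:
        j=robot.inverse_kinematics(p,[np.pi,0,y+sg]); print(k,n,None if j is None else np.array(j))
E
```

```text
[[ 0.5714  0.0394]
 [ 0.574   0.0304]
 [ 0.53    0.018 ]
 [ 0.5274  0.0271]
 [ 0.5799  0.0099]
 [ 0.5825  0.001 ]
 [ 0.5394 -0.0123]
 [ 0.5367 -0.0029]] hole [0.5552 0.0138 0.091 ] [np.float64(15.578183164165493), np.float64(15.817052759801937), np.float64(16.49465586560145), np.float64(17.156974940360435)]
+ pick [ 0.1683  0.5947  0.4815  2.0063 -0.4468  0.6442  1.1206]
+ pre [-0.2325  0.5928  0.4808  1.8843 -0.3857  0.757   0.7421]
+ home [-0.391   0.5493  0.4871  1.9662 -0.3815  0.7162  0.6063]
+ tab [-1.0582  0.6127  0.5475  1.9011 -0.4533  0.7527 -0.3064]
+ clip [-0.5643  0.4668  0.5359  1.9883 -0.3353  0.773   0.447 ]
- pick [-0.2076  0.8625  1.0882  2.025  -1.0022  0.9246 -1.5226]
- pre [-0.6366  0.9219  1.1934  1.905  -1.001   1.0752 -1.8701]
- home [-0.8104  0.8824  1.2015  1.9868 -0.9941  1.0336 -1.9825]
- tab [ 0.1114  0.918  -1.1853  1.8321  0.9653  1.109   1.6471]
- clip [-0.9783  0.7851  1.2357  2.0074 -0.8883  1.0359 -2.1672]
```

```bash
cat >> h.py <<'E'
A=np.radians(16.1);EX=np.array([np.cos(A),np.sin(A),0]);EY=np.array([-np.sin(A),np.cos(A),0]);H=np.array([.5553,.0137,.075])
E
python3 - <<'E'
from h import *
from plant import robot
np.set_printoptions(precision=4,suppress=True)
o=[np.pi,0,np.radians(100.2)]
robot.goto([.458,-.3178,.14],o); robot.grip(.55)
robot.move_straight([.458,-.3178,.0325],vel=.15)
robot.grip(0,80); s=robot.sense();print(s['opening'],s['gripper_force'],s['tcp_pos'],s['t'])
robot.move_straight([.458,-.3178,.16],vel=.2)
o=[np.pi,0,A+np.pi/2]
p=H-.135*EY-[0,0,.008]
robot.goto(p+[0,0,.08],o); robot.move_straight(p,vel=.2)
s=robot.sense();print(s['opening'],s['tcp_pos'],s['tcp_rot'],p,s['t'])
fs=[robot.grab_frame(n) for n in('wrist','side','scene')]; pickle.dump(fs,open('pre.pkl','wb'))
o=np.zeros((600,800,3),np.uint8)
o[:300,:400]=cv2.resize(fs[0]['image'],(400,300))
for k,f in enumerate(fs):
    c=proj(f,H-.05*EY).astype(int);print(k,c)
    r=[(50,67),(38,50),(38,50)][k]; y0=max(c[1]-r[0],0);x0=c[0]-r[1];cr=f['image'][y0:y0+2*r[0],x0:x0+2*r[1]]; print(x0,y0,cr.shape)
    yy,xx=[(0,400),(300,0),(300,400)][k]; o[yy:yy+300,xx:xx+400]=cv2.resize(cr,(400,300),interpolation=cv2.INTER_CUBIC)
cv2.imwrite('pics/pre.png',o[:,:,::-1])
E
```

```text
0.23214094903997118 77.87546396255493 [ 0.4578 -0.3184  0.0332] 12.7417
0.2265055887432778 [ 0.5928 -0.1179  0.0677] [3.1411 0.0011 1.8491] [ 0.5927 -0.116   0.067 ] 15.0333
0 [319  86]
252 36 (100, 134, 3)
1 [317 220]
267 182 (76, 100, 3)
2 [289 235]
239 197 (76, 100, 3)
```

View pics/pre.png

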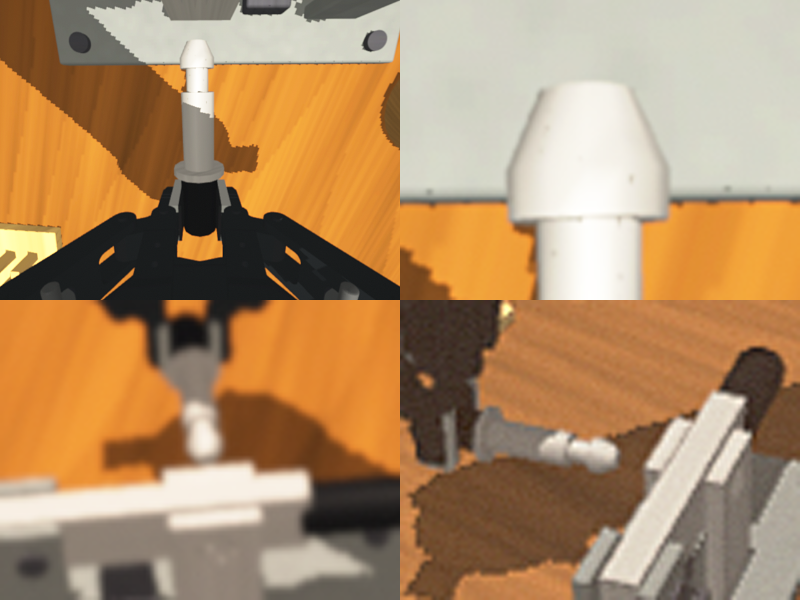

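The wrist view (upper right, scale 3, origin 252,36) shows the held pin: nose tip centred at x≈587, collar rear edge (508–668, 217). In the side crop the nose is at (204,430), in the scene crop at (600,454).

```bash
python3 - <<'E'
from h import *
np.set_printoptions(precision=4,suppress=True)
w,d,s=pickle.load(open('pre.pkl','rb'))
def rel(X): X=X-H; return np.array([X@EX,X@EY,X[2]])*1e3
T=np.array([ 0.5928,-0.1179,0.0677]); print('tcp',rel(T))
cw=(252+187.5/2.985,36+ 150/3.); cd=(267+204/4,182+131/4); cs=(239+200/4,197+154/4)
for x in (tri(w,cw,d,cd),tri(w,cw,s,cs),tri(d,cd,s,cs)): print(rel(x[0]),x[1])
for n,u,v,z in [('nose',314.7,63.3,.075),('collar rear',315.0,108,.084),('groove rear',(182+213)/2/.625,93/.625,.084),('flange top',199/.625,163/.625,.090),('handle end',199/.625,232/.625,.08)]:
    print(n,rel(onplane(w,u,v,z)))
# colour-free edges of the pin shank rows in wrist
im=w['image'].astype(int); hsv=cv2.cvtColor(w['image'],cv2.COLOR_RGB2HSV)
for v in (112,120,128,140,150,160,170,180,190,200,210,220,230,240,245):
    m=np.where(hsv[v,280:360,1]<60)[0]+280
    if len(m): print(v,m.min(),m.max()+1,rel(onplane(w,(m.min()+m.max()+1)/2,v,.075))[0])
E
```

```text
tcp [  -0.4654 -136.8378   -7.3   ]
[ -1.9925 -51.247   13.5951] 0.001000267070176747
[ -1.2192 -50.5659   0.3372] 0.0017522609548049758
[ -1.4243 -54.1449   4.4322] 0.009898251156943975
nose [ -1.6214 -43.169    0.    ]
collar rear [ -1.5249 -56.8675   9.    ]
groove rear [ -1.294  -68.7501   9.    ]
flange top [  -0.6789 -103.3929   15.    ]
handle end [  -0.8843 -152.364     5.    ]
112 298 333 -1.4604603473844067
120 298 332 -1.6390025426744135
128 298 333 -1.49131835311834
140 299 333 -1.3492513297272952
150 290 342 -1.368006731565828
160 291 342 -1.2187686570880665
170 291 342 -1.2367952209686555
180 292 342 -1.0841615108771667
190 292 342 -1.1014031657321584
200 292 342 -1.1189216687933277
210 293 342 -0.9616275362805872
220 293 342 -0.97829145165851
230 294 342 -0.8172519397734994
240 294 342 -0.8329947538464041
245 294 342 -0.8409645072795159
```

```bash
python3 - <<'E'
from h import *
from plant import robot
np.set_printoptions(precision=2,suppress=True)
rel=lambda X:np.array([(X-H)@EX,(X-H)@EY,(X-H)[2]])*1e3
o=[np.pi,0,A+np.pi/2-.012]
b=H+.0008*EX-[0,0,.0078]
robot.move_straight(b-.132*EY,vel=.05,attitude=o)
for y in (-.105,-.09,-.075,-.06,-.048,-.039):
    r=robot.move_straight(b+y*EY,vel=.06,contact_N=25)
    s=robot.sense();F=s['wrist_force'];print(r,rel(s['tcp_pos']),[F@EX,F@EY,F[2]],s['torque'],s['opening'],s['t'])
    if r: break
E
```

```text
False [   0.93 -103.85   -7.72] [np.float64(-0.24368603715742956), np.float64(1.3600566779485903), np.float64(-0.8534256584758049)] [0.33 0.14 0.03] 0.23067692598981146 16.0333
False [  0.89 -88.49  -7.96] [np.float64(0.37754679662650076), np.float64(1.2989733142431172), np.float64(0.5517873702177959)] [0.41 0.22 0.01] 0.2324402731202176 16.4333
False [  0.82 -74.07  -7.7 ] [np.float64(-2.190005424105737), np.float64(0.26145782578626825), np.float64(2.9711067278860623)] [0.23 0.34 0.08] 0.22785180117574347 16.8333
False [  0.79 -59.97  -7.39] [np.float64(-2.7203381832522417), np.float64(-1.456520785193013), np.float64(5.2121284835150385)] [-0.16  0.41  0.07] 0.22747065320927778 17.2333
False [  0.72 -48.66  -7.06] [np.float64(-3.130675118046179), np.float64(-2.267171380288997), np.float64(7.990538778796224)] [-0.48  0.46  0.14] 0.2290845895252718 17.5833
False [  0.66 -44.89  -6.49] [np.float64(-2.318185146629896), np.float64(-11.715630336626871), np.float64(5.122960835582973)] [-2.42 -0.01  0.14] 0.2297562967458257 17.8833
```

```bash
python3 - <<'E'
from h import *
from plant import robot
np.set_printoptions(precision=2,suppress=True)
rel=lambda X:np.array([(X-H)@EX,(X-H)@EY,(X-H)[2]])*1e3
b=H+.0006*EX-[0,0,.0070]
r=robot.move_straight(b-.025*EY,vel=.05,contact_N=20)
s=robot.sense();F=s['wrist_force'];print(r,rel(s['tcp_pos']),[F@EX,F@EY,F[2]],s['opening'],s['t'])
fs=[robot.grab_frame(n) for n in('wrist','side','scene')]; pickle.dump(fs,open('home.pkl','wb'))
o=np.zeros((600,800,3),np.uint8)
o[:300,:400]=cv2.resize(fs[0]['image'],(400,300))
for k,f in enumerate(fs):
    c=proj(f,H).astype(int)
    r=[(60,80),(38,50),(38,50)][k]; y0=max(c[1]-r[0],0);x0=c[0]-r[1];cr=f['image'][y0:y0+2*r[0],x0:x0+2*r[1]]; print(x0,y0,cr.shape)
    yy,xx=[(0,400),(300,0),(300,400)][k]; o[yy:yy+300,xx:xx+400]=cv2.resize(cr,(400,300),interpolation=cv2.INTER_CUBIC)
cv2.imwrite('pics/home.png',o[:,:,::-1])
E
```

```text
True [  0.5  -45.11  -6.16] [np.float64(-1.1989920590883143), np.float64(-0.2871531717225369), np.float64(2.513108288377687)] 0.22775461677729017 18.1083
235 155 (120, 160, 3)
269 199 (76, 100, 3)
263 202 (76, 100, 3)
```

View pics/home.png

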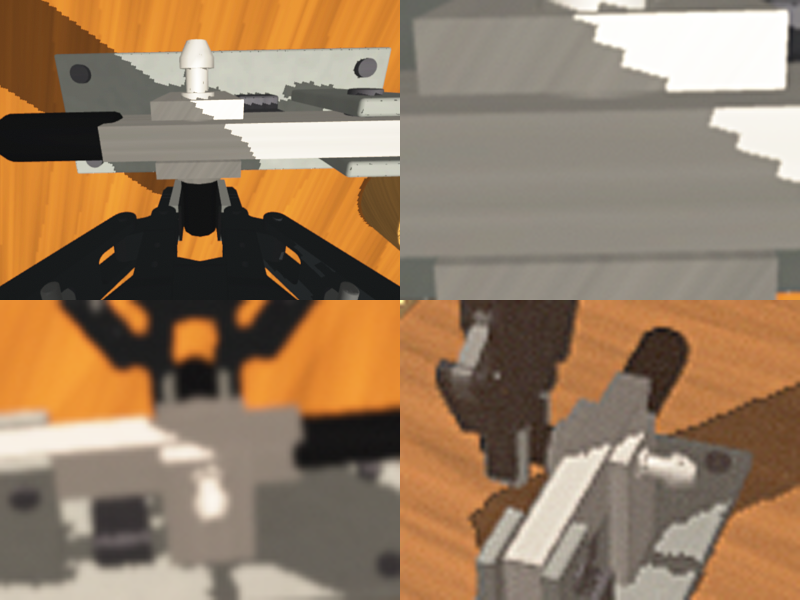

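The pin is through: the wrist view shows the nose tip at (197,40) and the collar rear edge at y≈67 (scale 0.625), with the flange against the near cheek. I'll measure the seating depth.

```bash
python3 - <<'E'
from h import *
from plant import robot
np.set_printoptions(precision=2,suppress=True)
rel=lambda X:np.array([(X-H)@EX,(X-H)@EY,(X-H)[2]])*1e3
w,d,s=pickle.load(open('home.pkl','rb'))
p=pickle.load(open('pre.pkl','rb'))[0]
for n,f in(('pre',p),('home',w)):
    hsv=cv2.cvtColor(f['image'],cv2.COLOR_RGB2HSV)
    g=f['image'][50:170,312:318].astype(int).mean(1); 
    print(n,[(50+i,g[i].astype(int).tolist()) for i in range(5,110,3 if n=='home' else 200)])
for v in (62,63,64): print('nose',rel(onplane(w,315,v,.077)))
for v in (106,108,110): print('collar rear',rel(onplane(w,315,v,.084)))
for v in (159,161,163): print('cheek far top edge',rel(onplane(w,315,v,.091)))
print(rel(robot.sense()['tcp_pos']),robot.sense()['wrist_force'])
E
```

```text
pre [(55, [213, 213, 200])]
home [(55, [217, 133, 47]), (58, [218, 135, 47]), (61, [220, 137, 53]), (64, [241, 238, 230]), (67, [242, 238, 229]), (70, [243, 239, 230]), (73, [243, 240, 232]), (76, [244, 240, 232]), (79, [245, 241, 233]), (82, [245, 241, 233]), (85, [244, 241, 232]), (88, [243, 240, 232]), (91, [244, 241, 233]), (94, [247, 245, 238]), (97, [250, 248, 242]), (100, [252, 250, 246]), (103, [253, 252, 248]), (106, [254, 253, 251]), (109, [249, 246, 240]), (112, [252, 251, 247]), (115, [252, 251, 247]), (118, [253, 251, 248]), (121, [253, 252, 248]), (124, [253, 252, 249]), (127, [253, 252, 249]), (130, [253, 252, 249]), (133, [253, 252, 250]), (136, [253, 253, 250]), (139, [253, 253, 250]), (142, [254, 253, 250]), (145, [254, 254, 252]), (148, [219, 213, 198]), (151, [252, 251, 246]), (154, [253, 251, 246]), (157, [185, 180, 170])]
nose [ 0.75 48.67  2.  ]
nose [ 0.74 48.39  2.  ]
nose [ 0.74 48.11  2.  ]
collar rear [ 0.51 35.68  9.  ]
collar rear [ 0.5  35.12  9.  ]
collar rear [ 0.49 34.55  9.  ]
cheek far top edge [ 0.23 20.77 16.  ]
cheek far top edge [ 0.22 20.2  16.  ]
cheek far top edge [ 0.2  19.62 16.  ]
[  0.43 -45.15  -6.22] [1.16 0.29 3.21]
```

Nose at 48.4 mm and collar at 35.1 mm, both where they should be, so the pin is home. Release it and fetch the clip.

```bash
python3 - <<'E'
from h import *
from plant import robot
np.set_printoptions(precision=4,suppress=True)
rel=lambda X:np.array([(X-H)@EX,(X-H)@EY,(X-H)[2]])*1e3
robot.grip(.5); robot.sleep(.1)
p=np.array(robot.sense()['tcp_pos']); robot.move_straight(p+[0,0,.14],vel=.25)
f=robot.grab_frame('wrist');pickle.dump(f,open('rel.pkl','wb'))
o=[np.pi,0,np.radians(87)]; c=np.array([.4965,.3325,.0602])
robot.goto(c+[0,0,.09],o); robot.grip(.45); robot.move_straight(c,vel=.15)
robot.grip(0,80); s=robot.sense();print(s['opening'],s['tcp_pos'],s['wrist_force'],s['t'])
robot.move_straight(c+[0,0,.12],vel=.2)
o=[np.pi,0,A+np.pi/2]
q=H+.029*EY; robot.goto([*q[:2],.19],o); robot.move_straight([*q[:2],.155],vel=.15); robot.sleep(.2)
s=robot.sense();print(s['opening'],rel(s['tcp_pos']),s['tcp_rot'],s['t'])
fs=[robot.grab_frame(n) for n in('wrist','side','scene')]; pickle.dump(fs,open('clippre.pkl','wb'))
o=np.zeros((600,800,3),np.uint8)
o[:300,:400]=cv2.resize(f['image'],(400,300))
for k,f in enumerate(fs):
    cc=proj(f,H+.029*EY+[0,0,.03]).astype(int)
    r=[(75,100),(38,50),(38,50)][k]; y0=min(max(cc[1]-r[0],0),480-2*r[0]);x0=cc[0]-r[1];cr=f['image'][y0:y0+2*r[0],x0:x0+2*r[1]]; print(x0,y0,cr.shape)
    yy,xx=[(0,400),(300,0),(300,400)][k]; o[yy:yy+300,xx:xx+400]=cv2.resize(cr,(400,300),interpolation=cv2.INTER_CUBIC)
cv2.imwrite('pics/clippre.png',o[:,:,::-1])
E
```

```text
0.1413184237221343 [0.4973 0.333  0.0615] [-0.2804  0.0712  6.0284] 22.1833
0.14530598731952615 [ 0.7567 29.043  80.9049] [3.1398 0.0001 1.8522] 24.65
217 197 (150, 200, 3)
270 199 (76, 100, 3)
277 193 (76, 100, 3)
```

View pics/clippre.png

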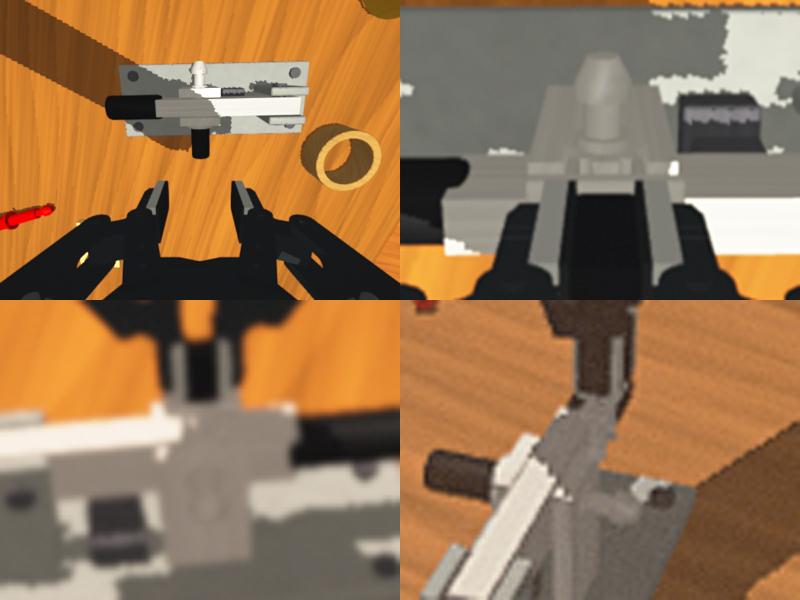

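The release view (upper left) shows the pin still home with the nose at (199,65). In the upper-right crop the clip is held over the groove, low in contrast, so I'll use the range image for its offset.

```bash
python3 - <<'E'
from h import *
np.set_printoptions(precision=1,suppress=True)
w,d,s=pickle.load(open('clippre.pkl','rb'))
r0=pickle.load(open('rel.pkl','rb'))
def cloud(f):
    v,u=np.mgrid[:480,:640]; z=f['range_z']; c=np.stack([(u-f['cx'])/f['fx']*z,(v-f['cy'])/f['fy']*z,z],-1)
    X=(c-f['t'])@f['R']-H; return np.stack([X@EX,X@EY,X[...,2]],-1)*1e3*(z>0)[...,None]
X=cloud(w)
for lo in range(-5,95,5):
    m=(abs(X[...,0])<26)&(X[...,1]>5)&(X[...,1]<60)&(X[...,2]>=lo)&(X[...,2]<lo+5)
    if m.sum()>15: print(lo,m.sum(),X[m].min(0),X[m].max(0),np.median(X[m],0))
m=(abs(X[...,0])<22)&(X[...,1]>5)&(X[...,1]<60)&(X[...,2]>50)&(X[...,2]<66)
vv,uu=np.where(m);print(uu.min(),uu.max(),vv.min(),vv.max())
for y in range(20,45,2):
    k=m&(X[...,1]>=y)&(X[...,1]<y+2); 
    if k.sum(): print(y,k.sum(),X[k][:,0].min(),X[k][:,0].max(),np.median(X[k][:,2]))
Y=cloud(r0)
k=(abs(Y[...,0])<12)&(Y[...,1]>22)&(Y[...,1]<60)&(Y[...,2]>-5)&(Y[...,2]<15);print('pin released',Y[k].min(0),Y[k].max(0),np.median(Y[k],0))
cr=w['image'][225:290,262:372]; 
g=cv2.cvtColor(cr,cv2.COLOR_RGB2GRAY); g=cv2.createCLAHE(4,(2,2)).apply(g)
cv2.imwrite('pics/plate.png',cv2.resize(g,(770,455),interpolation=cv2.INTER_CUBIC))
E
```

```text
-5 201 [-25.8   9.2  -5. ] [25.9 48.8 -0. ] [ 0.7 20.6 -2.2]
0 678 [-25.8   8.8   0. ] [25.9 48.8  5. ] [-0.5 30.6  3.3]
5 665 [-25.9   8.9   5. ] [25.8 48.8  9.9] [ 0.1 35.7  6.6]
10 182 [-25.8   9.2  10. ] [26.  21.3 15. ] [-0.5 20.4 13.1]
15 335 [-25.9   7.9  15. ] [25.6 21.3 19.1] [-0.5 18.5 15.9]
30 51 [-10.5  25.   32.8] [12.  33.7 35. ] [-7.2 31.2 34.3]
35 74 [-9.9 28.2 35. ] [11.8 33.5 39.7] [ 6.6 32.7 36.6]
40 168 [-8.4 28.4 40.1] [10.2 33.6 44.9] [ 4.7 32.4 43.3]
45 51 [-8.6 31.2 45.2] [10.4 33.5 50. ] [-5.7 33.  48.1]
50 36 [-8.5 32.5 50. ] [10.3 33.7 53.6] [ 7.6 32.9 51.6]
60 565 [-17.   30.3  60. ] [18.7 36.6 65. ] [ 1.1 35.5 63.6]
65 130 [-15.8  31.8  65. ] [17.5 36.3 70. ] [ 0.6 33.9 67.7]
70 219 [-11.8  33.   70. ] [13.6 40.7 75. ] [ 1.  34.1 72.8]
75 451 [-18.4  32.8  75. ] [19.4 41.2 80. ] [ 0.6 36.3 77.9]
80 561 [-18.9  33.1  80. ] [20.5 41.2 85. ] [ 1.  36.4 82.4]
85 618 [-19.1  33.   85. ] [20.7 41.  90. ] [ 0.6 36.3 87.5]
90 701 [-19.   21.9  90. ] [20.6 41.3 95. ] [ 0.6 36.4 92.5]
280 359 280 297
30 35 -16.996916134518095 18.731139511145557 64.08713995629124
32 153 -16.904784657678576 18.71146655388037 63.96655733721819
34 329 -16.94429018501401 18.581292503924953 63.481253592518506
36 111 -16.58873185954571 18.06831012122099 62.646552968245075
pin released [-8.4 22.1 -2.6] [ 8.8 48.2  9.7] [ 0.4 36.4  4.7]
```

View pics/plate.png

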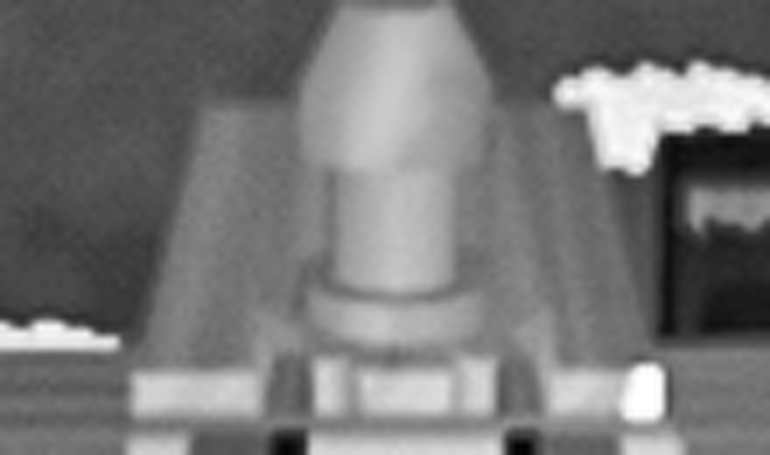

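The picture shows the clip's plate straddling the groove between collar and shank. Range data put the clip's legs centred at y≈29.5 and x≈0.9 mm (groove at 29.1 and 0.3), so I'll shift slightly and push down.

```bash
python3 - <<'E'
from h import *
from plant import robot
np.set_printoptions(precision=2,suppress=True)
rel=lambda X:np.array([(X-H)@EX,(X-H)@EY,(X-H)[2]])*1e3
q=H+.0286*EY-.0006*EX
robot.move_straight([*q[:2],.132],vel=.08)
for z in (.122,.116,.112,.109,.106,.103):
    r=robot.move_straight([*q[:2],z],vel=.04,contact_N=30)
    s=robot.sense();F=s['wrist_force'];print(z,r,rel(s['tcp_pos']),[F@EX,F@EY,F[2]],s['opening'],s['t'])
    if r or (z<.11 and F[2]>22): break
E
```

```text
0.122 False [-0.71 28.62 46.79] [np.float64(0.10740215067522224), np.float64(-0.21527835473490986), np.float64(0.016069407956832482)] 0.14696008743405703 25.6417
0.116 False [-0.35 28.27 40.97] [np.float64(0.7953748214818689), np.float64(-1.0232467338457536), np.float64(-0.7374929277432032)] 0.14695836174664856 25.9417
0.112 False [-0.58 28.35 36.81] [np.float64(0.17227122820578017), np.float64(-1.50954013431868), np.float64(-0.6416250760384665)] 0.14347411757126508 26.1917
0.109 False [-0.94 28.91 33.59] [np.float64(0.46994690068152245), np.float64(-0.06116892400224755), np.float64(-1.2304533495049526)] 0.14358785883709427 26.4417
0.106 False [ 0.15 28.86 31.75] [np.float64(-1.6708102716158872), np.float64(0.563959770219452), np.float64(4.261536762139576)] 0.1424313961526006 26.6917
0.103 False [ 0.62 28.74 31.1 ] [np.float64(-5.193777090632015), np.float64(2.908235023834474), np.float64(23.60310251577199)] 0.14815827265760842 26.9417
```

```bash
python3 - <<'E'
from h import *
from plant import robot
np.set_printoptions(precision=1,suppress=True)
robot.grip(.4); robot.sleep(.1)
p=np.array(robot.sense()['tcp_pos']); robot.move_straight(p+[0,0,.06],vel=.2); robot.move_straight(p+[0,0,.12]-.07*EY,vel=.3)
robot.sleep(.3)
w=robot.grab_frame('wrist');d=robot.grab_frame('side');pickle.dump((w,d),open('fin.pkl','wb'));print(robot.sense()['t'])
v,u=np.mgrid[:480,:640]; z=w['range_z']; c=np.stack([(u-w['cx'])/w['fx']*z,(v-w['cy'])/w['fy']*z,z],-1)
X=(c-w['t'])@w['R']-H; X=np.stack([X@EX,X@EY,X[...,2]],-1)*1e3*(z>0)[...,None]
for lo in range(-5,70,5):
    m=(abs(X[...,0])<24)&(X[...,1]>21.5)&(X[...,1]<60)&(X[...,2]>=lo)&(X[...,2]<lo+5)
    if m.sum()>10: print(lo,m.sum(),X[m].min(0),X[m].max(0),np.median(X[m],0))
cc=proj(w,H+.01*EY).astype(int);y0=max(cc[1]-90,0);x0=cc[0]-120;a=cv2.resize(w['image'][y0:y0+180,x0:x0+240],(400,300),interpolation=cv2.INTER_CUBIC)
cc=proj(d,H+.029*EY+[0,0,.01]).astype(int);b=cv2.resize(d['image'][cc[1]-38:cc[1]+38,cc[0]-50:cc[0]+50],(400,300),interpolation=cv2.INTER_CUBIC)
cv2.imwrite('pics/fin.png',np.hstack([a,b])[:,:,::-1])
E
```

```text
28.6917
0 157 [-8.3 35.9  0.3] [ 9.3 48.3  5. ] [ 1.8 44.2  3.4]
5 216 [-6.  35.9  5. ] [ 6.9 46.2  9.5] [ 0.4 40.   6.8]
10 215 [-16.6  22.3  12.5] [19.5 35.8 15. ] [15.2 29.8 14.3]
15 429 [-16.5  22.3  15. ] [18.6 35.8 20. ] [-9.4 29.1 16.1]
30 13 [-4.3 25.5 30.6] [-2.3 33.8 34.3] [-4.3 29.4 32.6]
40 13 [-3.5 25.9 41.8] [-1.6 33.7 44.9] [-3.5 29.5 43.6]
45 317 [-2.8 24.2 45.9] [10.7 33.7 50. ] [ 4.5 29.  49. ]
50 53 [-2.2 24.3 50. ] [ 9.9 32.5 52.1] [ 1.4 28.5 50.3]
```

View pics/fin.png

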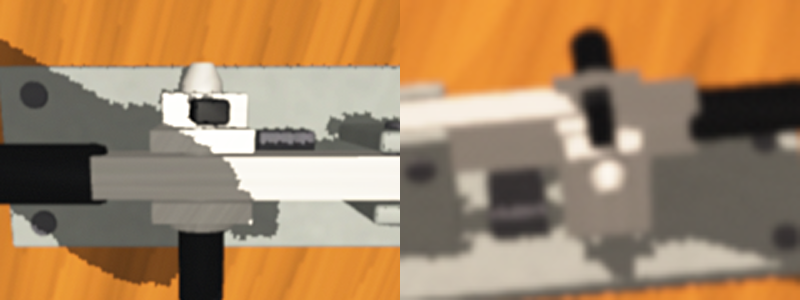

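The clip sits on the groove: plate centred at y=29.05 mm, tab top at about +50 mm against a nominal 51. It leans about 5° about the pin's own axis, which does not affect the in-line angle. The pin nose is still at 48.3 mm and the lever is level.

```bash
python3 -c "
from plant import robot
print(robot.close_job())"
```

```text
the job is handed in; nothing more can be done
None
```

The job is handed in at about 29 s of the 64 s allowed, and the judge returned no verdict: the lever is down, the pin is home with its flange against the cheek, the clip is snapped onto the groove, and the cans and tape roll were not touched.

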